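# Shut the top craft drawer and slide the bead drawer open

### The arm

A 6-joint arm with a two-finger parallel gripper is mounted at the origin on the work surface. World frame = base frame: x ahead of the robot, y to its left, z up, the work surface at z = 0. Lengths are in m, angles in degrees, forces in N, time in s.
With the tool pointing down it reaches from about 0.25 to 0.725 m from the base axis. Payload 9.7 kg.
Tool frame: the origin (TCP) lies at the very end of the fingers, on their centre line; the grasp point (between the pads) lies grasp_offset behind it (grasp_offset is the distance from the TCP to the grasp point, in m); z points along the fingers, y is the line along which they close (so a half turn about z gives the same grasp; the last joint's range is limited). The gripper opens to 85 mm and grips with 20 to 120 N. Pads are 22 mm wide; open, the fingers measure 114 mm over their backs; the gripper's body (76 mm by 85 mm) begins 54 mm behind the grasp point. The pads swing forward as they close: fully open they stand 13 mm farther back than shut.
Start: joints at [73.797, 4.979, 10.078, 95.1, 0, 90], TCP at [0.153, 0.528, 0.231] pointing down, gripper open.
Joint ranges: [-179.16, 179.16], [-48.56, 103.87], [-65.8, 70.77], [-126.05, 130.52], [-82.76, 87.17], [-180, 180]. Speed limits (degrees/s): [127.2, 127.2, 147.25, 180, 180, 180].

### API

Orientations are given as [roll, pitch, yaw] about the fixed x, y, z axes, in that order (R = Rz(yaw) Ry(pitch) Rx(roll)).
In Python, from workcell import get_obs, camera, calibration, job_done, recognise, cut_out, mark_of, grasp_offset gives the robot as it stands.
- The arm moves only by the tool servo_tool, never from a script. Its argument "moves" is a list of rows, each a list of 3 entries, a list of its own where there are three numbers: the turn, a rotation vector about the tool's x, y, z in degrees, then the shift along the tool's x, y, z in m, then the opening in per cent of the stroke, from 0 (shut) to 100 (fully open). In form: [[[ax, ay, az], [x, y, z], claw], ...]. A call has 1 to 12 rows; each row shifts and turns the commanded pose from where the row before left it, along the tool's axes as they then stand; what a row does not reach is not made up. A row lasts 1/10 s, in which the tool goes at most 50 mm and 8.59 degrees, less where a joint would pass 70% of its speed; a pose out of reach is approached as far as the arm can. A call is refused whole if a number of a shift passes 0.05 or a number of a turn 8.59, either way. A call with a gripper value outside its range is refused whole. The fingers move at their own pace and stop on an object; "force" is the grip in N (left out, the last holds). Time passes only in rows, so rows that do not move let the fingers close. It gives the time, the measured TCP pose, the force, the opening and the grip force at its end, in the units of the state.
- get_obs(): the state, without advancing time (a new reading comes with each control period).
- camera(name): name is "scene" or "top"; returns (picture, depth): 384x512x3 uint8, red, green, blue; 384x512 float32, m along the optical axis (not along the pixel's ray), 0 where there is no reading.
- calibration(name): a dict with "camera_matrix" (3x3 intrinsics, pixels), "dist" ([k1, k2, p1, p2, k3] as OpenCV has them; the pictures are not rectified), "R" (3x3) and "t" (3): a world point X has camera coordinates R X + t. Camera axes: x right, y down, z forward; pixel columns grow to the right and rows downward; lengths in m; the calibration is good to about 2 mm. A picture is of the moment at which its call begins. calibration takes no time and is no camera call.
- job_done(): hands the job in; it is judged then, once.
Trained networks look in the newest picture that a camera, given by its name, has taken for a name from the list of things; names that differ only in an ending like _2 or _b are one class to them, and where a whole thing is asked for, a point or a joint stands for the part that bears it (a point fixed in the world has none). Each returns a list of dicts, best first, with "score" (0 to 1); they miss things now and then, are a little off and sometimes report something else, mostly with a low value. They report only what shows in the picture. A call takes as long as a camera call.
- recognise(name, camera): "xyz" ([x, y, z] in m, in the coordinates of the camera as it stood for that picture, good to about 4 mm: the middle of the surface that is visible of it).
- cut_out(name, camera): "mask" (384x512 bool, what is visible of it).
- mark_of(name, camera): "xyz" ([x, y, z] in m, in the coordinates of the camera as it stood for that picture, good to about 4 mm: a listed point, or the origin of a listed thing).
The state is a dict: "time": time; "q": joint angles; "qd": joint speeds; "joint_efforts": joint torques, N m; "ee_pos": TCP position; "tcp_rot": TCP orientation; "wrist_force": force on the tool from outside, world axes, zero at the start; "torque": the same for the moment, N m; "opening": finger opening in m; "grasp_force": force on a finger pad.
Only numpy, scipy, OpenCV 4.12 (cv2) and the standard library are available. Lean on these libraries where they do the work, as an engineer would, in place of code of your own. Each camera call takes 0.05 s, during which the arm holds its last target. There are 200 camera calls.

### The job

I want to get at the beads in the bottom drawer, but the top drawer is hanging open over it. Push the top drawer (yellow tab) fully shut with the fingertips, then put the fingertips inside the bottom drawer (blue tab), behind its front, and push it fully open until it stops. Don't pinch or lift anything, and leave the things standing around the drawers where they are.

Things in the scene. Friction and masses are not known exactly. Their poses are not given: they have to be found in the camera images.
- unit: Fixed drawer unit, white shell with a clear top and two clear plastic drawers one above the other: 220 deep (x), 180 wide (y), 110 tall, nothing on top of it. Origin at the centre of its underside. Its own +x points from its front to its back; the drawers slide out along its own -x. The drawer fronts' outer faces lie 110 in front of the origin when shut.
- top_drawer (a joint): How far the top drawer (yellow pull tab) stands open, in m: 0 = fully shut, 0.16 = at its out-stop. It stays where it is left: about 1.5 N of friction plus mild drag (4 N per m/s). While it stands out farther than the bottom drawer it covers the inside of that one.
- bottom_drawer (a joint): How far the bottom drawer (blue pull tab, a few wooden beads at its rear) stands open, in m: 0 = shut, 0.16 = fully open against its out-stop. Friction and drag as for the top one. Its inside floor is 9 mm above the counter; the inside is 158 mm wide and empty for at least 90 mm behind the front.
- top_front (a point): Middle of the outer face of the top drawer's front, 82 above the counter; moves with the drawer; axes as the unit's. The front is 180 wide, 50 tall (57 to 107 above the counter), 6 thick. At its yellow top edge a yellow pull tab 60 wide (centred), 5 thick, stands 8 out.
- bottom_front (a point): Middle of the outer face of the bottom drawer's front, 28 above the counter; moves with the drawer; axes as the unit's. The front is 180 wide, 50 tall (3 to 53 above the counter), 6 thick, so its face on the inside of the drawer lies 6 behind along +x. Blue top edge and blue pull tab, sized like the top one's.
- shaker_mid (a point): Bystander: orange closed glitter shaker, 44 across, 96 tall; this point is at its middle, half-way up. Stands loose on the counter beside the drawers; not to be disturbed.
- jar_mid (a point): Bystander: glass jar of wooden beads with steel lid, 66 across, 96 tall; this point is at its middle, half-way up. Stands loose on the counter beside the drawers; not to be disturbed.
- brush_holder_mid (a point): Bystander: grey silicone brush holder with three brushes, 72 across, cup 85 tall, brushes to about 160; this point is at its middle, half-way up. Stands loose on the counter beside the drawers; not to be disturbed.
- tape_roll_mid (a point): Bystander: green roll of tape lying flat, 72 across, 24 tall; this point is at its middle, half-way up. Stands loose on the counter beside the drawers; not to be disturbed.
- stapler_mid (a point): Bystander: steel stapler 130 long, 36 wide, 50 tall; this point is at its middle, half-way up. Stands loose on the counter beside the drawers; not to be disturbed.
- glue_stick_mid (a point): Bystander: white glue stick with red cap, standing, 27 across, 90 tall; this point is at its middle, half-way up. Stands loose on the counter beside the drawers; not to be disturbed.

How it is judged:
By the outcome, as a careful person would: the job done as asked, in the order asked, and still so for the second after the job is handed in, with the robot touching nothing.
It also fails if it takes over 54 s, if anything falls off the work surface, if the arm or the gripper's body presses on something with over 40 N, if the wrist force passes 120 N, or if a joint passes its speed limit or range.

## Working session

There is one attempt and no reset: what is moved stays moved. The work goes in short steps, Python scripts to look and compute and a tool call to move; the robot and the scene stay as the last step left them, time stands still between calls to the robot, and variables do not carry over. Pictures are saved under pics/ and viewed, at most 10 in all, crops included, and the job is handed in when it is done.

Besides the shell and the picture viewer there is one more tool, called as name([rows], argument=value, ...), one row to a line, values as JSON. servo_tool: Moves the arm, as the interface text tells. Its arguments: {"type":"object","properties":{"moves":{"type":"array"},"force":{"type":"number"}},"required":["moves"]}

```bash
mkdir -p pics; cat > h.py <<'E'
import numpy as np, cv2
from workcell import *
def w(p,c):
    k=calibration(c); return np.array(k["R"]).T@(np.array(p)-np.array(k["t"]))
E
python3 - <<'E'
from h import *
o=get_obs(); print(o["time"],o["ee_pos"],o["tcp_rot"],o["opening"],grasp_offset)
ims=[]
for c in("scene","top"):
    im,d=camera(c); cv2.imwrite(f"pics/{c}0.png",im[:,:,::-1])
    for n in["unit","top_front","bottom_front","shaker_mid","jar_mid","brush_holder_mid","tape_roll_mid","stapler_mid","glue_stick_mid"]:
        r=mark_of(n,c)[:2]
        print(c,n,[(round(x["score"],2),w(x["xyz"],c).round(3).tolist()) for x in r])
E
```

```text
0.0 [0.15340113 0.52794297 0.23060325] [-1.79926312e+02 -6.45018181e-04  1.63799945e+02] 0.08564938221903257 0.0187
scene unit [(0.74, [0.759, -0.031, 0.004])]
scene top_front [(0.6, [0.53, 0.029, 0.082])]
scene bottom_front [(0.73, [0.758, -0.028, 0.004])]
scene shaker_mid [(0.78, [0.469, -0.153, 0.047])]
scene jar_mid [(0.78, [0.578, 0.22, 0.048])]
scene brush_holder_mid [(0.73, [0.598, -0.183, 0.045])]
scene tape_roll_mid [(0.73, [0.68, 0.211, 0.009]), (0.7, [0.655, 0.318, 0.022])]
scene stapler_mid [(0.76, [0.656, 0.316, 0.023])]
scene glue_stick_mid [(0.64, [0.507, -0.279, 0.042])]
top unit [(0.58, [0.76, -0.027, 0.001])]
top top_front [(0.56, [0.533, 0.032, 0.084])]
top bottom_front []
top shaker_mid [(0.66, [0.469, -0.144, 0.049]), (0.42, [0.656, 0.316, 0.022])]
top jar_mid [(0.61, [0.576, 0.222, 0.05])]
top brush_holder_mid [(0.76, [0.592, -0.183, 0.042])]
top tape_roll_mid [(0.87, [0.682, 0.21, 0.012])]
top stapler_mid [(0.56, [0.655, 0.314, 0.019])]
top glue_stick_mid [(0.59, [0.509, -0.28, 0.044])]
```

View pics/scene0.png

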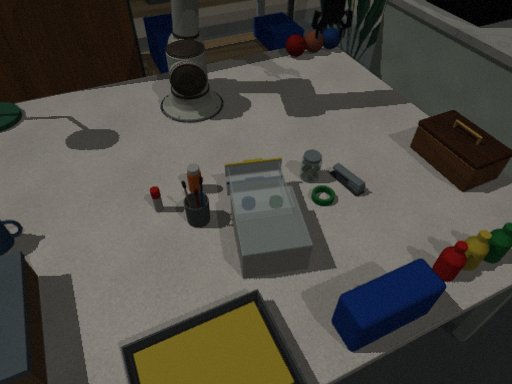

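View pics/top0.png

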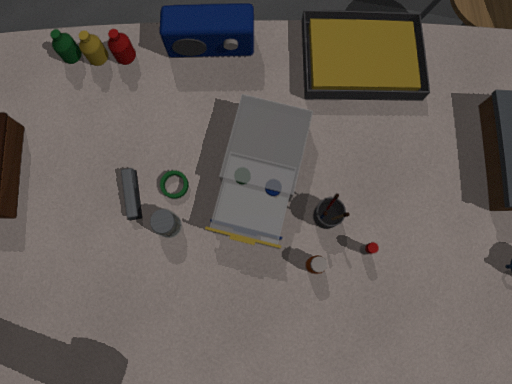

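The scene view shows the unit at about (265,215), with the yellow tab at (253,165) facing the robot. In the top view the front's yellow edge runs from (207,230) to (280,244). The bottom drawer is hidden under the top one, and the bystanders are clear of the front. Next I'll refine the yaw.

```bash
cat >> h.py <<'E'
def cloud(c,d):
    k=calibration(c); v,u=np.nonzero(d>0); K=np.array(k["camera_matrix"])
    p=cv2.undistortPoints(np.stack([u,v],1).astype(np.float64)[:,None],K,np.array(k["dist"]))[:,0]
    z=d[v,u]; return v,u,(np.c_[p*z[:,None],z]-np.array(k["t"]))@np.array(k["R"])
E
python3 - <<'E'
from h import *
im,d=camera("top"); v,u,P=cloud("top",d)
hsv=cv2.cvtColor(im,cv2.COLOR_RGB2HSV)[v,u]
b=(P[:,0]>.45)&(P[:,0]<.95)&(abs(P[:,1])<.16)
s=P[b&(P[:,2]>.1)&(P[:,2]<.12)]
for nm,q in(("hi",s),("yel",P[b&(hsv[:,0]>20)&(hsv[:,0]<35)&(hsv[:,1]>130)&(P[:,2]>.09)])):
    r=cv2.minAreaRect(q[:,:2].astype(np.float32)); print(nm,len(q),r,cv2.boxPoints(r).round(3).tolist(),q[:,2].mean())
E
```

```text
hi 6791 ((0.6710705757141113, -0.06139703094959259), (0.28610795736312866, 0.37108272314071655), 75.37980651855469) [[0.45500001311302185, -0.15299999713897705], [0.8140000104904175, -0.24699999392032623], [0.8870000243186951, 0.029999999329447746], [0.527999997138977, 0.12399999797344208]] 0.11038082735418674
yel 254 ((0.5305240750312805, 0.030407994985580444), (0.1794339120388031, 0.012722042389214039), 75.12771606445312) [[0.5009999871253967, -0.054999999701976776], [0.5139999985694885, -0.057999998331069946], [0.5600000023841858, 0.11500000208616257], [0.546999990940094, 0.11900000274181366]] 0.10740862237847713
```

servo_tool([
  [[0,0,0],[-0.045,0,0],0],
  [[0,0,0],[-0.045,0,0],0],
])

```text
time: 1.25
ee_pos: [0.2401, 0.5031, 0.2313]
tcp_rot: [180.0, 0.0, 164.0]
wrist_force: [-0.1, 1.7, 0.5]
opening: 0.0592
grasp_force: 0.0
```

servo_tool([
  [[0,0,-1.1],[-0.029,-0.032,0],0],
  [[0,0,0],[-0.029,-0.032,0],0],
  [[0,0,0],[-0.029,-0.032,0],0],
  [[0,0,0],[-0.029,-0.032,0],0],
  [[0,0,0],[-0.029,-0.032,0],0],
  [[0,0,0],[-0.029,-0.032,0],0],
  [[0,0,0],[-0.029,-0.032,0],0],
  [[0,0,0],[-0.029,-0.032,0],0],
  [[0,0,0],[-0.029,-0.032,0],0],
  [[0,0,0],[-0.029,-0.032,0],0],
  [[0,0,0],[-0.029,-0.032,0],0],
  [[0,0,0],[-0.029,-0.032,0],0],
])

```text
time: 2.45
ee_pos: [0.4756, 0.0394, 0.2315]
tcp_rot: [180.0, 0.0, 164.9]
wrist_force: [0.8, 1.0, -0.3]
opening: 0.0
grasp_force: 0.0
```

servo_tool([
  [[0,0,0],[0,0,0.045],0],
  [[0,0,0],[0,0,0.045],0],
  [[0,0,0],[0,0,0.045],0],
  [[0,0,0],[0,0,0],0],
])

```text
time: 2.85
ee_pos: [0.4715, 0.0408, 0.0906]
tcp_rot: [-179.8, -0.5, 164.9]
wrist_force: [-0.6, 0.6, -0.1]
opening: -0.0
grasp_force: 0.0
```

servo_tool([
  [[0,0,0],[-0.015,0,0],0],
  [[0,0,0],[-0.015,0,0],0],
  [[0,0,0],[-0.01,0,0],0],
  [[0,0,0],[-0.01,0,0],0],
  [[0,0,0],[-0.015,0,0],0],
  [[0,0,0],[-0.015,0,0],0],
  [[0,0,0],[-0.015,0,0],0],
  [[0,0,0],[-0.015,0,0],0],
  [[0,0,0],[-0.015,0,0],0],
  [[0,0,0],[-0.015,0,0],0],
  [[0,0,0],[-0.01,0,0],0],
  [[0,0,0],[0,0,0],0],
])

```text
time: 4.05
ee_pos: [0.6209, 0.0019, 0.0965]
tcp_rot: [-180.0, 0.0, 164.9]
wrist_force: [-0.7, 0.3, -0.4]
opening: -0.0002
grasp_force: 0.0
```

servo_tool([
  [[0,0,0],[-0.005,0,0],0],
  [[0,0,0],[-0.005,0,0],0],
  [[0,0,0],[-0.003,0,0],0],
  [[0,0,0],[0,0,0],0],
])

```text
time: 4.45
ee_pos: [0.6288, -0.0002, 0.0964]
tcp_rot: [-180.0, -0.4, 164.9]
wrist_force: [-21.4, 5.5, 9.6]
opening: -0.0002
grasp_force: 10.8
```

servo_tool([
  [[0,0,0],[-0.002,0,0],0],
  [[0,0,0],[0,0,0],0],
  [[0,0,0],[0,0,0],0],
])

```text
time: 4.75
ee_pos: [0.629, -0.0003, 0.0963]
tcp_rot: [-180.0, -0.6, 165.0]
wrist_force: [-29.7, 7.5, 14.2]
opening: 0.0
grasp_force: 15.5
```

servo_tool([
  [[0,0,0],[0.02,0,0],0],
  [[0,0,0],[0.03,0,0],0],
  [[0,0,0],[0.03,0,-0.045],0],
  [[0,0,0],[0.03,0.03,-0.04],0],
  [[0,0,0],[0.03,0.035,0],0],
  [[0,0,0],[0.03,0.035,0],0],
])

```text
time: 5.35
ee_pos: [0.5014, 0.1342, 0.1741]
tcp_rot: [179.9, 0.2, 164.8]
wrist_force: [1.4, 0.0, 0.4]
opening: -0.0001
grasp_force: 0.0
```

```bash
python3 - <<'E'
from h import *
for c in("scene","top"):
    im,d=camera(c); cv2.imwrite(f"pics/{c}1.png",im[:,:,::-1])
    for n in["unit","top_front","bottom_front"]:
        print(c,n,[(round(x["score"],2),w(x["xyz"],c).round(3).tolist()) for x in mark_of(n,c)[:2]])
    v,u,P=cloud(c,d); hsv=cv2.cvtColor(im,cv2.COLOR_RGB2HSV)[v,u]
    b=(P[:,0]>.45)&(P[:,0]<.8)&(abs(P[:,1])<.13)&(hsv[:,1]>130)
    for nm,l,h,z in(("yel",20,35,.09),("blue",95,125,.03)):
        m=b&(hsv[:,0]>l)&(hsv[:,0]<h)&(P[:,2]>z)
        if m.sum()<5: continue
        q=P[m]
        print(nm,m.sum(),cv2.minAreaRect(q[:,:2].astype(np.float32)),q[:,2].mean())
    if c=="top": cv2.imwrite("pics/crop1.png",cv2.resize(im[90:270,170:340,::-1],None,fx=3.3,fy=3.3))
E
```

```text
scene unit [(0.94, [0.755, -0.03, 0.004])]
scene top_front [(0.49, [0.646, -0.002, 0.085])]
scene bottom_front [(0.83, [0.556, 0.025, 0.027])]
yel 91 ((0.6157009601593018, 0.05039919167757034), (0.13525104522705078, 0.23585465550422668), 35.32695388793945) 0.13954214636638929
blue 172 ((0.5273513793945312, 0.03594253957271576), (0.18743465840816498, 0.0835455060005188), 77.946533203125) 0.11478656002366308
top unit [(0.72, [0.756, -0.028, -0.001])]
top top_front [(0.91, [0.652, 0.004, 0.085])]
top bottom_front [(0.95, [0.557, 0.024, 0.028])]
yel 251 ((0.6484583020210266, -0.000387042760848999), (0.17744189500808716, 0.012338502332568169), 74.96417236328125) 0.10710060027732703
blue 229 ((0.522391676902771, 0.03295672684907913), (0.1776464581489563, 0.07947663962841034), 75.5364990234375) 0.05871231581872918
```

View pics/crop1.png

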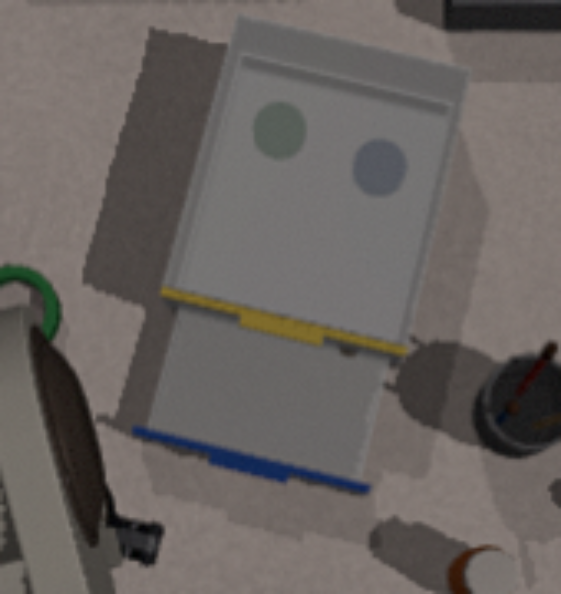

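The top drawer is shut, with its yellow edge flush with the shell in the crop. The bottom drawer's blue front stands about 96 mm out and its inside is empty, so there is room for the fingers between the blue edge (250,460) and the yellow tab (280,325).

servo_tool([
  [[0,0,0],[-0.03,-0.023,0],0],
  [[0,0,0],[-0.03,-0.023,0],0],
  [[0,0,0],[-0.03,-0.023,0],0],
  [[0,0,0],[-0.027,-0.022,0],0],
  [[0,0,0],[0,0,0.03],0],
  [[0,0,0],[0,0,0.03],0],
  [[0,0,0],[0,0,0],0],
])

```text
time: 6.45
ee_pos: [0.5889, 0.0134, 0.1076]
tcp_rot: [-179.9, -0.4, 164.8]
wrist_force: [-0.7, -0.0, -0.5]
opening: 0.0002
grasp_force: 0.0
```

servo_tool([
  [[0,0,0],[0,0,0.03],0],
  [[0,0,0],[0,0,0.03],0],
  [[0,0,0],[0,0,0.02],0],
  [[0,0,0],[0,0,0],0],
])

```text
time: 6.85
ee_pos: [0.5895, 0.0144, 0.0306]
tcp_rot: [-179.9, -0.2, 164.9]
wrist_force: [0.1, -0.9, -0.2]
opening: -0.0004
grasp_force: 0.0
```

servo_tool([
  [[0,0,0],[0.01,0,0],0],
  [[0,0,0],[0.01,0,0],0],
  [[0,0,0],[0.01,0,0],0],
  [[0,0,0],[0.01,0,0],0],
  [[0,0,0],[0.01,0,0],0],
  [[0,0,0],[0.01,0,0],0],
  [[0,0,0],[0.01,0,0],0],
  [[0,0,0],[0,0,0],0],
])

```text
time: 7.65
ee_pos: [0.5217, 0.0336, 0.0321]
tcp_rot: [-180.0, -0.1, 164.9]
wrist_force: [0.4, 0.3, -0.3]
opening: -0.0001
grasp_force: 0.0
```

servo_tool([
  [[0,0,0],[0.006,0,0],0],
  [[0,0,0],[0.005,0,0],0],
  [[0,0,0],[0.003,0,0],0],
  [[0,0,0],[0,0,0],0],
])

```text
time: 8.05
ee_pos: [0.51, 0.0368, 0.0323]
tcp_rot: [180.0, 0.1, 164.9]
wrist_force: [3.4, -0.9, -0.9]
opening: 0.0002
grasp_force: 2.0
```

servo_tool([
  [[0,0,0],[0.003,0,0],0],
  [[0,0,0],[0.003,0,0],0],
  [[0,0,0],[0.002,0,0],0],
  [[0,0,0],[0,0,0],0],
])

```text
time: 8.45
ee_pos: [0.5098, 0.0368, 0.0328]
tcp_rot: [-180.0, 0.9, 164.8]
wrist_force: [44.6, -13.2, -28.0]
opening: -0.0
grasp_force: 23.2
```

The TCP didn't move and the force rose to 45 N, so the drawer is at its out-stop. Next I'll back off, rise and check.

servo_tool([
  [[0,0,0],[-0.013,0,0],0],
  [[0,0,0],[-0.015,0,0],0],
  [[0,0,0],[0,0,0],0],
  [[0,0,0],[0,0,-0.04],0],
  [[0,0,0],[0,0,-0.045],0],
  [[0,0,0],[0,0,-0.045],0],
  [[0,0,0],[0,0,-0.03],0],
  [[0,0,0],[0.03,0.035,0],0],
  [[0,0,0],[0.03,0.035,0],0],
  [[0,0,0],[0.03,0.035,0],0],
  [[0,0,0],[0.03,0.035,0],0],
  [[0,0,0],[0,0,0],0],
])

```text
time: 9.65
ee_pos: [0.4466, 0.2017, 0.1921]
tcp_rot: [180.0, -0.1, 165.2]
wrist_force: [1.0, -1.3, 0.8]
opening: 0.0002
grasp_force: 0.0
```

```bash
python3 - <<'E'
from h import *
c="top"; im,d=camera(c)
for n in["unit","top_front","bottom_front","shaker_mid","jar_mid","brush_holder_mid","tape_roll_mid","stapler_mid","glue_stick_mid"]:
    print(n,[(round(x["score"],2),w(x["xyz"],c).round(3).tolist()) for x in mark_of(n,c)[:1]])
cv2.imwrite("pics/crop2.png",cv2.resize(im[90:290,110:390,::-1],None,fx=2.8,fy=2.8))
E
```

```text
unit [(0.82, [0.76, -0.029, -0.0])]
top_front [(0.77, [0.652, -0.0, 0.085])]
bottom_front [(0.77, [0.495, 0.04, 0.03])]
shaker_mid [(0.82, [0.469, -0.142, 0.047])]
jar_mid [(0.71, [0.572, 0.218, 0.05])]
brush_holder_mid [(0.76, [0.594, -0.184, 0.042])]
tape_roll_mid [(0.77, [0.683, 0.211, 0.011])]
stapler_mid [(0.59, [0.656, 0.315, 0.018])]
glue_stick_mid [(0.54, [0.508, -0.28, 0.044])]
```

View pics/crop2.png

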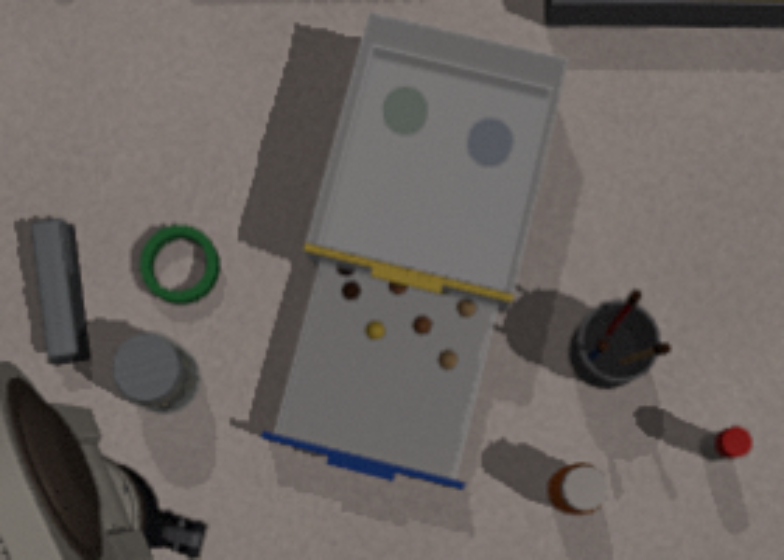

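The picture shows the top drawer shut (yellow edge at (410,275)) and the bottom drawer fully out (blue edge at (360,460)) with its beads in view. The fronts are about 0.162 m apart, and the bystanders are where they were.

```bash
python3 -c "
from workcell import *
print(job_done())"
```

```text
the job is handed in; nothing more can be done
None
```

The top drawer is pushed shut and the bottom drawer is open against its stop with the beads in view; in the last picture the things around the drawers stood where they were, and the job is handed in.

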